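# Clamp a golf shaft and start the coarse lock screw

### The arm

A 6-joint arm with a two-finger parallel gripper is mounted at the origin on the work surface. World frame = base frame: x ahead of the robot, y to its left, z up, the work surface at z = 0. Lengths are in m, angles in rad, forces in N, time in s.
With the tool pointing down it reaches from about 0.35 to 0.875 m from the base axis. Payload 4.2 kg.
Tool frame: the origin (TCP) lies on the centre line of the jaws, within the pads' length; the fingertips stand 22 mm ahead of it and the grasp point (between the pads) lies 3 mm ahead of it; z points along the fingers, y is the line along which they close (so a half turn about z gives the same grasp; the last joint's range is limited). The gripper opens to 85 mm and grips with 20 to 120 N. Pads are 22 mm wide; open, the fingers measure 114 mm over their backs; the gripper's body (76 mm by 85 mm) begins 54 mm behind the grasp point. The pads swing forward as they close: fully open they stand 13 mm farther back than shut.
Start: joints at [1.442, 0.385, 0.008, 0, -1.194, -0.259], TCP at [0.236, 0.579, 0.253] pointing down, gripper open.
Joint ranges: [-3.14, 3.14], [-1.21, 2.06], [-1.07, 1.41], [-3.16, 2.05], [-2.99, -0.16], [-3.1, 3.1]. Speed limits (rad/s): [2.79, 2.79, 3.14, 3.14, 3.14, 3.14].

### API

Orientations are given as a unit quaternion [w, x, y, z].
In Python, from plant import robot gives the robot as it stands.
- The arm moves only by the tool step_arm, never from a script. Its arguments are lists of equal length, an entry for each row: "delta_pos": the shift along the tool's x, y, z scaled (see below), a list of three; "turn": the turn about the tool's z scaled (see below); "claw": the opening, from 0 (shut) to 1 (fully open). In form: {"delta_pos": [[dx, dy, dz], ...], "turn": [turn, ...], "claw": [claw, ...]}. A call has 1 to 20 rows; each row shifts and turns the commanded pose from where the row before left it, along the tool's axes as they then stand; what a row does not reach is not made up. The controller multiplies each number of a shift by 50 mm and each number of a turn by 4 degrees. A row lasts 1/8 s, in which the tool goes at most 62.5 mm and 10.7 degrees, less where a joint would pass 70% of its speed; a pose out of reach is approached as far as the arm can. A call with a number of a shift or a turn outside -1 to 1 is refused whole. A call with a gripper value outside its range is refused whole. The fingers move at their own pace and stop on an object; "grip_force" is the grip in N (left out, the last holds). Time passes only in rows, so rows that do not move let the fingers close. It gives the time, the measured TCP pose, the force, the opening and the grip force at its end, in the units of the state.
- robot.sense(): the state, without advancing time (a new reading comes with each control period).
- robot.camera(name): name is "scene" or "top"; returns the picture (420x560x3 uint8, red, green, blue); there is no depth.
- robot.camera_model(name): a dict with "fx", "fy", "cx", "cy" (pixels), "k1" (the pictures are not rectified: a ray, as slopes to the right and down, at radius r is drawn at 1 + k1 r^2 times it, then the intrinsics apply), "rvec" (rotation vector, rad) and "tvec" (3), from world to camera coordinates, as OpenCV has them. Camera axes: x right, y down, z forward; pixel columns grow to the right and rows downward; lengths in m; the calibration is good to about 2 mm. A picture is of the moment at which its call begins. camera_model takes no time and is no camera call.
- robot.finish_job(): hands the job in; it is judged then, once.
The state is a dict: "time": time; "joint_positions": joint angles; "dq": joint speeds; "joint_efforts": joint torques, N m; "position": TCP position; "tool_rot": TCP orientation; "ft_force": force on the tool from outside, world axes, zero at the start; "wrist_torque": the same for the moment, N m; "finger_gap": opening from 0.0 (shut) to 1.0 (fully open); "finger_force": force on a finger pad.
Only numpy, scipy, OpenCV 4.12 (cv2) and the standard library are available. Lean on these libraries where they do the work, as an engineer would, in place of code of your own. Each camera call takes 0.05 s, during which the arm holds its last target. There are 200 camera calls.

### The job

Swing the red clamp lever of the golf-shaft holder fully shut over the shaft. Then take the black knob of the lock screw beside it, turn it backward (counter-clockwise from above) until you feel the screw drop into the start of its thread, and wind it forward (clockwise) one full turn from there. Finish while still gripping the knob, holding the started screw still; leave the other things on the bench where they are.

Things in the scene. Friction and masses are not known exactly. Their poses are not given: they have to be found in the camera images.
- fixture: golf-shaft holder fixed to the bench: dark steel plate 130 (x) x 260 (y) x 16 mm; blue clamp block 60 x 76 mm at y +65 mm with a silver shaft along x (15 mm thick, top 57 mm up); brass threaded boss (38 mm across, top 56 mm above the bench) at x 0, y -70 mm. Origin: centre of the plate's underside, on the bench, z up. Place and yaw vary.
- screw_lift: lock screw (captive, 0.16 kg): origin on its axis at the underside of its black knob; moves up and down only. Starts 76 mm above the bench on the thread's flat top ledge; falls 6 mm at the drop (by its weight when let go, or by a light push down; a firm grip holds it up); then sinks 6 mm per clockwise turn, with 1.5 mm of play.
- knob (a point): centre of the screw's black round fluted knob, 44 mm across, 28 mm tall (14 mm above and below this point); at x 0, y -70 mm of the fixture; turns with the screw. White pointer line on top along its x axis. Clear space all around once the lever is shut.
- screw (a joint): screw angle in rad: grows counter-clockwise from above (backward), falls clockwise (forward). Zero is not marked on the fixture, start varies; the thread entry lies 0.4 to 2.0 rad backward of the start, has about 0.5 rad of play and a hard stop behind it. Before the drop, turning forward does not start the thread. Turns easily (0.02 N m).
- lever (a joint): angle of the clamp lever in rad: 0 fully shut (lying level over the shaft, pointing to the fixture's +y), 1.57 upright; starts 1.0 to 1.5. Stiff hinge (0.12 N m), stays where it is left; end stop at 0.
- lever_hinge (a point): on the lever's hinge axis (parallel to the fixture's x), 66 mm above the bench at x 0, y +30 mm of the fixture, mid-thickness of the lever.
- lever_tip (a point): outer end of the lever, 128 mm from the hinge, mid-thickness. The outer 60 mm is a red handle 24 mm wide and 14 mm thick; the rest is a steel bar 22 x 10 mm. Site y axis points along the lever away from the hinge, z is its upper face's normal when shut.
- tape_roll: roll of paper tape, 96 mm across, 24 mm high; bystander. Origin under its centre.
- grip: black rubber club grip lying down, 265 mm long, 30 mm thick; bystander. Origin under its middle.
- screwdriver: orange screwdriver lying on the bench, 200 mm long; bystander. Origin under its middle.
- solvent: white bottle with red cap, 60 mm across, 150 mm tall; bystander. Origin under its centre.
- mug: blue mug, 76 mm across, 85 mm tall; bystander. Origin under its centre.
- ferrule_jar: clear jar with yellow lid, 64 mm across, 80 mm tall; bystander. Origin under its centre.
- club_head: grey driver head with short neck, about 115 mm across, 80 mm tall; bystander. Origin under its centre.

How it is judged:
By the outcome, as a careful person would: the job done as asked, in the order asked, and still so for the second after the job is handed in, while the arm keeps its last pose, push and grip.
It also fails if it takes over 72 s, if anything falls off the work surface, if the arm or the gripper's body presses on something with over 40 N, if the wrist force passes 120 N, or if a joint passes its speed limit or range.

## Working session

There is one attempt and no reset: what is moved stays moved. The work goes in short steps, Python scripts to look and compute and a tool call to move; the robot and the scene stay as the last step left them, time stands still between calls to the robot, and variables do not carry over. Pictures are saved under pics/ and viewed, at most 10 in all, crops included, and the job is handed in when it is done.

Besides the shell and the picture viewer there is one more tool, called as name(argument=value, ...), one argument or row to a line, values as JSON. step_arm: Moves the arm, as the interface text tells. Shifts and turns lie within -1 to 1; 1 stands for 50 mm of shift or 4 degrees of turn. Its arguments: {"type":"object","properties":{"delta_pos":{"type":"array"},"turn":{"type":"array"},"claw":{"type":"array"},"grip_force":{"type":"number"}},"required":["delta_pos","turn","claw"]}

```bash
mkdir -p pics; ls; python3 - <<'E'
from plant import robot
import cv2,numpy as np
for n in("scene","top"):
    im=robot.camera(n); cv2.imwrite(f"pics/{n}0.png",im[:,:,::-1]); m=robot.camera_model(n); print(n,m)
    R=cv2.Rodrigues(np.array(m["rvec"]))[0]; print(-R.T@np.array(m["tvec"]))
print(robot.sense())
E
```

```text
pics
scene {'fx': 398.61688848040455, 'fy': 398.61688848040455, 'cx': 276.6838850406788, 'cy': 209.25759326300116, 'k1': -0.004978097731428704, 'rvec': array([ 2.01408762,  1.30214645, -0.55455802]), 'tvec': array([-0.23718367, -0.31414975,  1.62462957])}
[ 1.36766135 -0.36358073  0.88976338]
top {'fx': 419.1088393044641, 'fy': 419.1088393044641, 'cx': 281.51975893874953, 'cy': 204.72635677502325, 'k1': -0.07345674476291315, 'rvec': array([ 2.19894825, -2.1625347 ,  0.08543312]), 'tvec': array([-0.02090883,  0.58950845,  1.45823321])}
[ 0.47294755 -0.01298285  1.50018451]
{'time': 0.1, 'joint_positions': array([ 1.44160566e+00,  3.85439943e-01,  6.73765666e-03, -4.29836773e-04,
       -1.19398837e+00, -2.58617176e-01]), 'dq': array([ 0.00019338, -0.00333877,  0.00108567,  0.0020083 ,  0.00046455,
        0.00171033]), 'joint_efforts': array([-3.73972143e-04, -3.93320847e+01,  1.88928437e+01,  4.19795662e+00,
       -2.59537970e-03,  5.14965691e-06]), 'position': array([0.23614102, 0.57814502, 0.25234595]), 'tool_rot': array([ 9.58099255e-04,  9.81243727e-01, -1.92768805e-01, -1.38096159e-04]), 'ft_force': array([-0.54795217, -0.16687699,  0.32919967]), 'wrist_torque': array([ 0.03393254, -0.00556861,  0.0108738 ]), 'finger_force': 0.0, 'finger_gap': 0.9980652870560159}
```

View pics/scene0.png

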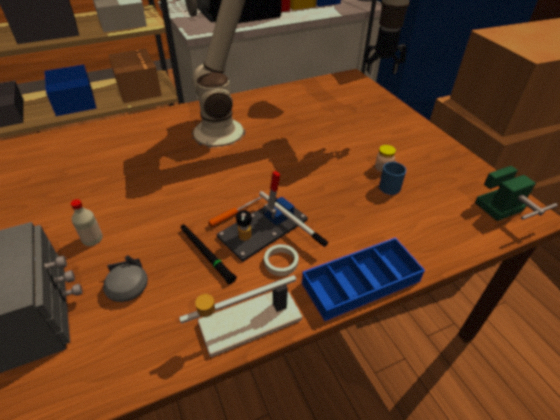

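View pics/top0.png

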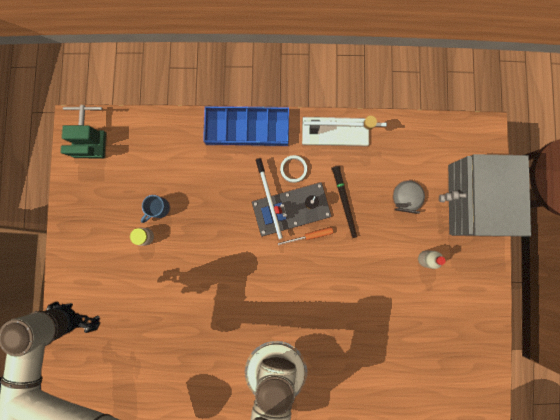

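The scene view shows the fixture at about (262,228), with the red lever tip at (275,178) and the knob at (244,218). In the top view the plate is at (291,210), the knob at (313,202) and the lever at (278,210). I'll measure these on enlarged crops.

```bash
cat > h.py <<'E'
import cv2,numpy as np
from plant import robot
def cam(n):
    m=robot.camera_model(n); return m,cv2.Rodrigues(np.array(m["rvec"]))[0],np.array(m["tvec"])
def ray(n,p):
    m,R,t=cam(n); d=np.array([(p[0]-m["cx"])/m["fx"],(p[1]-m["cy"])/m["fy"]]); u=d.copy()
    for _ in range(10): u=d/(1+m["k1"]*(u@u))
    v=R.T@np.array([*u,1]); return -R.T@t,v/np.linalg.norm(v)
def onz(n,p,z):
    o,v=ray(n,p); return o+v*(z-o[2])/v[2]
def tri(p,q):
    o,v=ray("scene",p); a,b=ray("top",q)
    s=np.linalg.lstsq(np.c_[v,-b],a-o,rcond=None)[0]; x=o+v*s[0]; y=a+b*s[1]
    return (x+y)/2,np.linalg.norm(x-y)
def proj(n,X):
    m,R,t=cam(n); return cv2.projectPoints(np.float64(X).reshape(-1,3),R,t,np.array([[m["fx"],0,m["cx"]],[0,m["fy"],m["cy"]],[0,0,1.]]),np.array([m["k1"],0,0,0,0.]))[0][:,0]
E
python3 - <<'E'
import cv2,numpy as np
a=cv2.imread("pics/scene0.png")[160:260,205:325]; b=cv2.imread("pics/top0.png")[175:245,245:340]
cv2.imwrite("pics/s1.png",cv2.resize(a,None,fx=6,fy=6,interpolation=cv2.INTER_CUBIC))
cv2.imwrite("pics/t1.png",cv2.resize(b,None,fx=8,fy=8,interpolation=cv2.INTER_CUBIC))
E
```

```text
(no output)
```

View pics/s1.png

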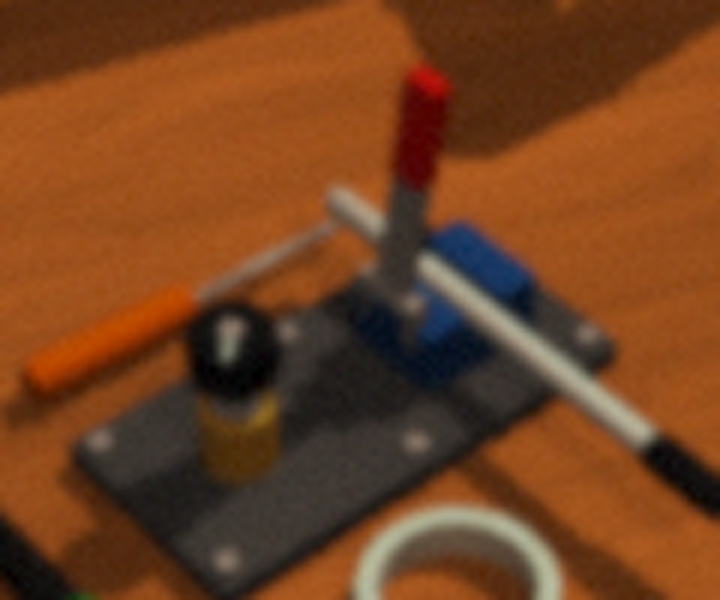

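View pics/t1.png

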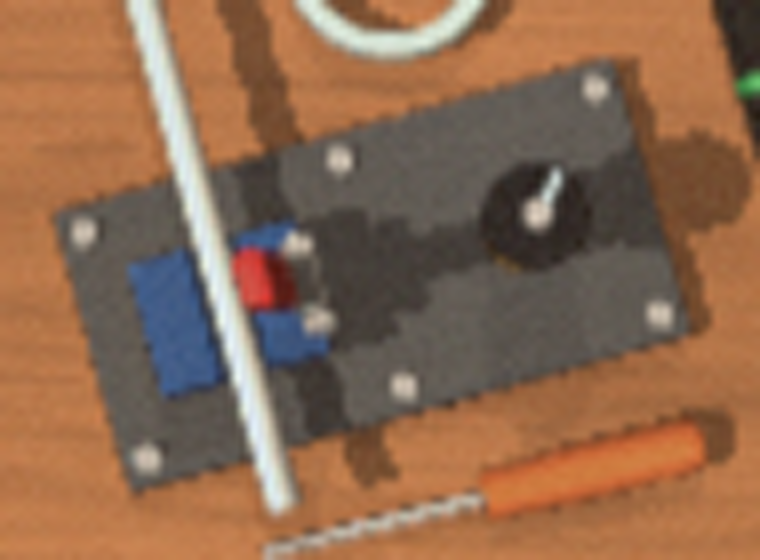

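The enlarged scene crop shows the knob top at crop (233,335) and the lever tip at (428,78). The top crop shows the knob centre at (537,213) and the red handle end at (258,275). It also shows six bolts from (84,232) to (660,315).

```bash
python3 - <<'E'
from h import *
T=lambda x,y:((x+.5)/8-.5+245,(y+.5)/8-.5+175)
S=lambda x,y:((x+.5)/6-.5+205,(y+.5)/6-.5+160)
tb=[(84,232),(340,160),(596,88),(660,315),(404,386),(148,458)]
P=np.array([onz("top",T(*p),.018) for p in tb]); c=P.mean(0); 
d=(P[0]-P[2]+P[5]-P[3]); yaw=np.arctan2(-d[0],d[1]); print("centre",c,"yaw",yaw)
sb=[(588,335),(415,440),(226,560),(100,440),(288,332)]
for s,t in zip(sb[:4],[tb[0],tb[1],tb[2],tb[3]]): print("bolt",tri(S(*s),T(*t)))
print("knobtop",tri(S(233,325),T(537,213)))
print("levertip",tri(S(430,76),T(247,275)), tri(S(428,80),T(258,275)))
print("bolt scene onz",[onz("scene",S(*s),.018).round(4) for s in sb])
R=np.array([[np.cos(yaw),-np.sin(yaw)],[np.sin(yaw),np.cos(yaw)]])
k=c[:2]+R@[0,-.07]; h=c[:2]+R@[0,.03]; print("knob",k,"hinge",h)
print("hinge px",proj("top",[*h,.066]),proj("scene",[*h,.066]))
for a in np.arange(1.0,1.6,.1):
    q=c[:2]+R@[0,.03+.128*np.cos(a)]; X=[*q,.066+.128*np.sin(a)]
    t=proj("top",X)[0];s=proj("scene",X)[0]; print(a.round(2),np.round(X,4),(t-[245,175])*8,(s-[205,160])*6)
X=[*k,.076+.028]; print("knobtop crop",(proj("top",X)[0]-[245,175])*8,(proj("scene",X)[0]-[205,160])*6)
E
```

```text
centre [ 0.57676713 -0.04523717  0.018     ] yaw 0.29040921674821546
bolt (array([0.59213165, 0.08188863, 0.02123255]), np.float64(0.0017762610831880078))
bolt (array([ 0.62571787, -0.03123644,  0.02345033]), np.float64(0.0024855269608561334))
bolt (array([ 0.65987337, -0.14430163,  0.02315671]), np.float64(0.0023171589122152688))
bolt (array([ 0.55969154, -0.17352747,  0.0210416 ]), np.float64(0.0017661042417764902))
knobtop (array([ 0.5962934 , -0.11220164,  0.10870974]), np.float64(0.0014031951539433586))
levertip (array([0.5619752 , 0.00569519, 0.19446674]), np.float64(0.003879676142713061)) (array([0.56268079, 0.00275747, 0.19344876]), np.float64(0.0009691922800120145))
bolt scene onz [array([0.5889, 0.0827, 0.018 ]), array([ 0.6206, -0.0303,  0.018 ]), array([ 0.6552, -0.1441,  0.018 ]), array([ 0.5565, -0.1737,  0.018 ]), array([ 0.523 , -0.0594,  0.018 ])]
knob [ 0.59681123 -0.11230604] hinge [ 0.5681768  -0.01649336]
hinge px [[282.99814096 210.04809364]] [[270.84164923 208.98641297]]
1.0 [0.5484 0.0498 0.1737] [136.92849863 309.45675882] [502.69696457  68.32886609]
1.1 [0.5516 0.0391 0.1801] [163.29375206 300.93658087] [485.9324663  67.1414853]
1.2 [0.5549 0.0279 0.1853] [191.41818269 292.11928122] [467.934449    68.31910228]
1.3 [0.5584 0.0163 0.1893] [220.9635989  283.11375768] [448.88117377  71.90558042]
1.4 [0.5619 0.0044 0.1921] [251.56299044 274.0339738 ] [428.97351501  77.91370379]
1.5 [ 0.5656 -0.0078  0.1937] [282.82757025 264.99666666] [408.43292994  86.32252889]
1.6 [ 0.5692 -0.0201  0.1939] [314.35472502 256.1188914 ] [387.49861343  97.07541731]
knobtop crop [534.52740218 209.8459407 ] [232.70643726 330.42075332]
```

step_arm(
  delta_pos=[
    [0.705, 0.58, 0],
    [0.705, 0.58, 0],
    [0.705, 0.58, 0],
    [0.705, 0.58, 0],
    [0.705, 0.58, 0],
    [0.705, 0.58, 0],
    [0.705, 0.58, 0],
    [0.705, 0.58, 0],
    [0.705, 0.58, 0],
    [0.705, 0.58, 0],
    [0.705, 0.58, 0],
    [0.705, 0.58, 0],
    [0.705, 0.58, 0],
    [0.705, 0.58, 0],
    [0.705, 0.58, 0],
    [0.705, 0.58, 0],
    [0, 0, 0],
    [0, 0, 0],
    [0, 0, 0],
    [0, 0, 0],
  ],
  turn=[0, 0, 0, 0, 0, 0, 0, 0, 0, 0, 0, 0, 0, 0, 0, 0, 1, 1, 1, 1],
  claw=[0, 0, 0, 0, 0, 0, 0, 0, 0, 0, 0, 0, 0, 0, 0, 0, 0, 0, 0, 0],
  grip_force=40,
)

```text
time: 2.6
position: [0.5827, -0.0643, 0.2527]
tool_rot: [0.0, 0.944, -0.329, -0.001]
ft_force: [0.4, -0.6, -0.1]
finger_gap: 0.004
finger_force: 0.0
```

step_arm(
  delta_pos=[
    [0, 0, 0.155],
    [0, 0, 0.155],
    [0, 0, 0.155],
    [0, 0, 0.155],
    [0, 0, 0.155],
    [0, 0, 0.155],
    [0, 0, 0.155],
    [0, 0, 0.155],
    [0, 0, 0.155],
    [-0.32, 0, 0],
    [-0.32, 0, 0],
    [-0.32, 0, 0],
    [-0.19, 0, 0.04],
    [-0.19, 0, 0.04],
    [-0.175, 0, 0.073],
    [-0.175, 0, 0.073],
    [-0.158, 0, 0.107],
    [-0.158, 0, 0.107],
    [-0.132, 0, 0.136],
    [-0.132, 0, 0.136],
  ],
  turn=[1, 1, 1, 1, 1, 1, 1, 1, 0.73, 0, 0, 0, 0, 0, 0, 0, 0, 0, 0, 0],
  claw=[0, 0, 0, 0, 0, 0, 0, 0, 0, 0, 0, 0, 0, 0, 0, 0, 0, 0, 0, 0],
)

```text
time: 5.1
position: [0.5499, 0.0448, 0.1474]
tool_rot: [0.0, 0.803, -0.596, -0.0]
ft_force: [0.7, -1.1, 1.5]
finger_gap: -0.003
finger_force: 0.6
```

step_arm(
  delta_pos=[
    [-0.104, 0, 0.16],
    [-0.104, 0, 0.16],
    [-0.069, 0, 0.176],
    [-0.069, 0, 0.176],
    [-0.033, 0, 0.188],
    [-0.033, 0, 0.188],
    [0, 0, 0.04],
    [0, 0, 0.04],
  ],
  turn=[0, 0, 0, 0, 0, 0, 0, 0],
  claw=[0, 0, 0, 0, 0, 0, 0, 0],
)

```text
time: 6.1
position: [0.5443, 0.0641, 0.0945]
tool_rot: [0.0, 0.804, -0.595, 0.0]
ft_force: [-10.0, 1.3, 28.5]
finger_gap: 0.001
finger_force: 14.5
```

step_arm(
  delta_pos=[
    [0, 0, -0.4],
    [0, 0, -0.8],
    [0, 0, -0.8],
    [0.92, 0, 0],
    [0.92, 0, 0],
    [0.92, 0, 0],
    [0.92, 0, 0],
    [0, 0, 0],
    [0, 0, 0],
  ],
  turn=[0, 0, 0, 0, 0, 0, 0, 0, 0],
  claw=[0, 0, 0, 1, 1, 1, 1, 1, 1],
)

```text
time: 7.22
position: [0.5969, -0.1119, 0.1907]
tool_rot: [0.0, 0.803, -0.596, -0.001]
ft_force: [-0.7, -0.8, 0.1]
finger_gap: 1.0
finger_force: 0.0
```

```bash
python3 - <<'E'
from h import *
im=robot.camera("scene")[:,:,::-1]; a=im[130:260,195:325]
cv2.imwrite("pics/s2.png",cv2.resize(a,None,fx=4.6,fy=4.6,interpolation=cv2.INTER_CUBIC))
s=robot.sense(); print(s["position"],s["joint_positions"],s["finger_gap"],s["tool_rot"],s["wrist_torque"],s["ft_force"])
q=s["tool_rot"]; p=2*np.arctan2(q[2],q[1]); d=np.array([.5966,-.1122])-s["position"][:2]
print("tool dx,dy mm",1e3*d@[np.cos(p),np.sin(p)],1e3*d@[np.sin(p),-np.cos(p)])
E
```

```text
[ 0.59697987 -0.11136031  0.19101047] [ 8.17132762e-02  4.04380527e-01 -1.25470039e-01 -3.54314441e-04
 -1.04202063e+00  2.13141233e-01] 1.0027558083057158 [ 2.39256480e-04  8.03252465e-01 -5.95638451e-01 -5.04952739e-04] [-0.00143398 -0.04772107  0.00777478] [ 0.11100746  0.17872191 -0.22587883]
tool dx,dy mm 0.6931734840812009 0.6073727215097887
```

View pics/s2.png

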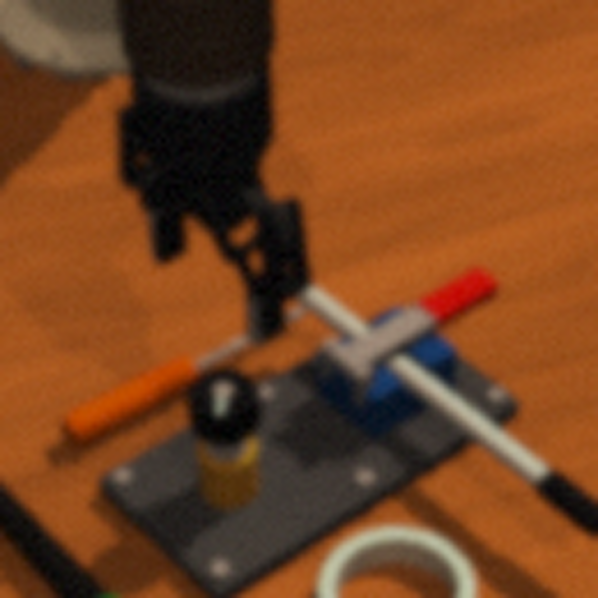

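The lever is shut flat: the red handle is at about (460,295) in the crop, level over the shaft. The knob is clear below the gripper, so I'll descend and grip it lightly.

step_arm(
  delta_pos=[
    [0.014, 0.012, 0.6],
    [0, 0, 0.6],
    [0, 0, 0.4],
    [0, 0, 0.3],
    [0, 0, 0.14],
    [0, 0, 0],
    [0, 0, 0],
    [0, 0, 0],
    [0, 0, 0],
    [0, 0, 0],
  ],
  turn=[0, 0, 0, 0, 0, 0, 0, 0, 0, 0],
  claw=[1, 1, 1, 1, 1, 0, 0, 0, 0, 0],
  grip_force=20,
)

```text
time: 8.52
position: [0.5959, -0.1133, 0.0906]
tool_rot: [0.001, 0.803, -0.596, -0.001]
ft_force: [-4.2, -0.9, 5.4]
finger_gap: 0.511
finger_force: 21.0
```

step_arm(
  delta_pos=[
    [0, 0, 0.02],
    [0, 0, 0],
    [0, 0, 0],
    [0, 0, 0],
    [0, 0, 0],
    [0, 0, 0],
  ],
  turn=[-1, -1, -1, -1, -1, 0],
  claw=[0, 0, 0, 0, 0, 0],
)

```text
time: 9.28
position: [0.5963, -0.1132, 0.0905]
tool_rot: [0.0, 0.895, -0.447, -0.0]
ft_force: [-5.1, 1.1, 8.9]
finger_gap: 0.513
finger_force: 21.4
```

```bash
cat > st.py <<'E'
from h import *
s=robot.sense(); q=s["tool_rot"]
print("t",s["time"],"pos",s["position"].round(4),"psi deg",np.degrees(2*np.arctan2(q[2],q[1])).round(1),"q6",s["joint_positions"][5].round(3),"F",s["ft_force"].round(1),"M",s["wrist_torque"].round(2),"gap",s["finger_gap"],s["finger_force"])
E
python3 st.py
```

```text
t 9.275 pos [ 0.5963 -0.1132  0.0905] psi deg -53.1 q6 0.564 F [-5.1  1.1  8.9] M [0.07 1.7  0.03] gap 0.5125697529734929 21.39393836259842
```

step_arm(
  delta_pos=[
    [0, 0, 0],
    [0, 0, 0],
    [0, 0, 0],
    [0, 0, 0],
    [0, 0, 0],
  ],
  turn=[-1, -1, -1, -1, 0],
  claw=[0, 0, 0, 0, 0],
)

```text
time: 9.9
position: [0.5965, -0.113, 0.0905]
tool_rot: [0.0, 0.948, -0.318, -0.0]
ft_force: [-5.8, 1.0, 8.7]
finger_gap: 0.509
finger_force: 21.4
```

```bash
python3 st.py
```

```text
t 9.9 pos [ 0.5965 -0.113   0.0905] psi deg -37.1 q6 0.844 F [-5.8  1.   8.7] M [0.22 1.53 0.01] gap 0.5090884918707548 21.35658860206604
```

step_arm(
  delta_pos=[
    [0, 0, 0],
    [0, 0, 0],
    [0, 0, 0],
    [0, 0, 0],
    [0, 0, 0],
  ],
  turn=[-1, -1, -1, -1, 0],
  claw=[0, 0, 0, 0, 0],
)

```text
time: 10.52
position: [0.5966, -0.1127, 0.0883]
tool_rot: [-0.0, 0.983, -0.184, -0.0]
ft_force: [-1.5, 0.7, -0.6]
finger_gap: 0.51
finger_force: 20.6
```

```bash
python3 st.py
```

```text
t 10.525 pos [ 0.5966 -0.1127  0.0883] psi deg -21.2 q6 1.122 F [-1.5  0.7 -0.6] M [0.16 0.42 0.03] gap 0.5095461219682712 20.578020215034485
```

The force vanished and the tool sank, so the screw is in its thread entry. I'll follow it down to seat it.

step_arm(
  delta_pos=[
    [0, 0, 0.03],
    [0, 0, 0.03],
    [0, 0, 0.02],
    [0, 0, 0.02],
    [0, 0, 0],
  ],
  turn=[0, 0, 0, 0, 0],
  claw=[0, 0, 0, 0, 0],
)

```text
time: 11.15
position: [0.5967, -0.1127, 0.0848]
tool_rot: [0.0, 0.983, -0.183, -0.0]
ft_force: [-5.4, 2.1, 6.1]
finger_gap: 0.51
finger_force: 21.4
```

```bash
python3 st.py
```

```text
t 11.15 pos [ 0.5967 -0.1127  0.0848] psi deg -21.1 q6 1.122 F [-5.4  2.1  6.1] M [ 0.78  1.56 -0.04] gap 0.5104385361409964 21.362463533878326
```

step_arm(
  delta_pos=[
    [0, 0, 0.0013],
    [0, 0, 0.0013],
    [0, 0, 0.0013],
    [0, 0, 0.0013],
    [0, 0, 0.0013],
    [0, 0, 0.0013],
    [0, 0, 0.0013],
    [0, 0, 0.0013],
    [0, 0, 0.0013],
    [0, 0, 0.0013],
    [0, 0, 0.0013],
    [0, 0, 0.0013],
    [0, 0, 0.0013],
    [0, 0, 0.0013],
    [0, 0, 0.0013],
    [0, 0, 0.0013],
    [0, 0, 0.0013],
    [0, 0, 0.0013],
    [0, 0, 0.0013],
    [0, 0, 0.0013],
  ],
  turn=[1, 1, 1, 1, 1, 1, 1, 1, 1, 1, 1, 1, 1, 1, 1, 1, 1, 1, 1, 1],
  claw=[0, 0, 0, 0, 0, 0, 0, 0, 0, 0, 0, 0, 0, 0, 0, 0, 0, 0, 0, 0],
  grip_force=25,
)

```text
time: 13.65
position: [0.5954, -0.1134, 0.0833]
tool_rot: [-0.002, -0.634, 0.773, 0.001]
ft_force: [-8.9, 0.7, 6.8]
finger_gap: 0.509
finger_force: 24.8
```

```bash
python3 st.py
```

```text
t 13.65 pos [ 0.5954 -0.1134  0.0833] psi deg 258.7 q6 -0.276 F [-8.9  0.7  6.8] M [0.31 2.32 0.06] gap 0.5085850616707881 24.76381927728653
```

step_arm(
  delta_pos=[
    [0, 0, 0.0013],
    [0, 0, 0.0013],
    [0, 0, 0.0013],
    [0, 0, 0.0013],
    [0, 0, 0.0013],
    [0, 0, 0.0013],
    [0, 0, 0.0013],
    [0, 0, 0.0013],
    [0, 0, 0.0013],
    [0, 0, 0.0013],
    [0, 0, 0.0013],
    [0, 0, 0.0013],
    [0, 0, 0.0013],
    [0, 0, 0.0013],
    [0, 0, 0.0013],
    [0, 0, 0.0013],
    [0, 0, 0.0013],
    [0, 0, 0.0013],
    [0, 0, 0.0013],
    [0, 0, 0.0013],
  ],
  turn=[1, 1, 1, 1, 1, 1, 1, 1, 1, 1, 1, 1, 1, 1, 1, 1, 1, 1, 1, 1],
  claw=[0, 0, 0, 0, 0, 0, 0, 0, 0, 0, 0, 0, 0, 0, 0, 0, 0, 0, 0, 0],
)

```text
time: 16.15
position: [0.5946, -0.1123, 0.0821]
tool_rot: [-0.003, 0.011, 1.0, 0.0]
ft_force: [-10.4, 5.9, 10.3]
finger_gap: 0.51
finger_force: 24.9
```

step_arm(
  delta_pos=[
    [0, 0, 0.0013],
    [0, 0, 0.0013],
    [0, 0, 0.0013],
    [0, 0, 0.0013],
    [0, 0, 0.0013],
    [0, 0, 0.0013],
    [0, 0, 0.0013],
    [0, 0, 0.0013],
    [0, 0, 0.0013],
    [0, 0, 0.0013],
    [0, 0, 0.0013],
    [0, 0, 0.0013],
    [0, 0, 0.0013],
    [0, 0, 0.0013],
    [0, 0, 0.0013],
    [0, 0, 0],
  ],
  turn=[1, 1, 1, 1, 1, 1, 1, 1, 1, 1, 1, 1, 1, 1, 1, 0],
  claw=[0, 0, 0, 0, 0, 0, 0, 0, 0, 0, 0, 0, 0, 0, 0, 0],
)

```text
time: 18.15
position: [0.5952, -0.1114, 0.081]
tool_rot: [-0.002, 0.509, 0.861, -0.0]
ft_force: [-10.0, 8.3, 9.8]
finger_gap: 0.507
finger_force: 25.0
```

```bash
python3 st.py
```

```text
t 18.15 pos [ 0.5952 -0.1114  0.081 ] psi deg 118.8 q6 -2.718 F [-10.    8.3   9.8] M [ 2.3   2.54 -0.08] gap 0.5065287392859175 24.97092068195343
```

step_arm(
  delta_pos=[
    [0, 0, 0],
    [0, 0, 0],
    [0, 0, 0],
    [0, 0, 0],
    [0, 0, -0.5],
    [0, 0, -1],
    [0, 0, -0.5],
    [0, 0, 0],
    [0, 0, 0],
    [0, 0, 0],
    [0, 0, 0],
    [0, 0, 0],
    [0, 0, 0],
    [0, 0, 0],
    [0, 0, 0],
    [0, 0, 0],
    [0, 0, 0],
    [0, 0, 0],
    [0, 0, 0],
    [0, 0, 0],
  ],
  turn=[0, 0, 0, 0, 0, -1, -1, -1, -1, -1, -1, -1, -1, -1, -1, -1, -1, -1, -1, -1],
  claw=[1, 1, 1, 1, 1, 1, 1, 1, 1, 1, 1, 1, 1, 1, 1, 1, 1, 1, 1, 1],
)

```text
time: 20.65
position: [0.5971, -0.113, 0.1799]
tool_rot: [0.0, 0.009, 1.0, -0.0]
ft_force: [-0.7, -0.1, -0.5]
finger_gap: 1.003
finger_force: 0.0
```

step_arm(
  delta_pos=[
    [0, 0, 0],
    [0, 0, 0],
    [0, 0, 0],
    [0, 0, 0],
    [0, 0, 0],
    [0, 0, 0],
    [0, 0, 0],
    [0, 0, 0],
    [0, 0, 0],
    [0, 0, 0],
    [0, 0, 0],
    [0, 0, 0],
    [0, 0, 0],
    [0, 0, 0],
    [0, 0, 0],
    [0, 0, 0],
    [0, 0, 0],
    [0, 0, 0],
    [0, 0, 0],
    [0, 0, 0],
  ],
  turn=[-1, -1, -1, -1, -1, -1, -1, -1, -1, -1, -1, -1, -1, -1, -1, -1, -1, -1, -1, -1],
  claw=[1, 1, 1, 1, 1, 1, 1, 1, 1, 1, 1, 1, 1, 1, 1, 1, 1, 1, 1, 1],
)

```text
time: 23.15
position: [0.5971, -0.113, 0.1799]
tool_rot: [-0.0, -0.636, 0.772, -0.0]
ft_force: [-0.1, -0.0, 0.9]
finger_gap: 1.001
finger_force: 0.0
```

step_arm(
  delta_pos=[
    [0, 0, 0],
    [0, 0, 0],
    [0, 0, 0],
    [0, 0, 0],
    [0, 0, 0],
    [0, 0, 0],
  ],
  turn=[-1, -1, -1, -1, -1, 0],
  claw=[1, 1, 1, 1, 1, 1],
)

```text
time: 23.9
position: [0.5971, -0.113, 0.1799]
tool_rot: [0.0, 0.759, -0.651, 0.0]
ft_force: [0.3, 0.3, -0.3]
finger_gap: 1.001
finger_force: 0.0
```

```bash
python3 - <<'E'
from h import *
im=robot.camera("scene")[:,:,::-1]; a=im[195:255,215:275]
cv2.imwrite("pics/s3.png",cv2.resize(a,None,fx=10,fy=10,interpolation=cv2.INTER_CUBIC))
k=[.5966,-.1122]
C=lambda p:((p-[215,195]+.5)*10-.5).round()
for z in(.104,.098,.096,.094): print(z,C(proj("scene",[*k,z])))
for d in range(-240,-140,15):
    print(d,C(proj("scene",[k[0]+.016*np.cos(np.radians(d)),k[1]+.016*np.sin(np.radians(d)),.0945])))
E
python3 st.py
```

```text
0.104 [[292. 205.]]
0.098 [[294. 220.]]
0.096 [[294. 225.]]
0.094 [[294. 230.]]
-240 [[329. 197.]]
-225 [[317. 192.]]
-210 [[303. 190.]]
-195 [[288. 190.]]
-180 [[274. 193.]]
-165 [[261. 198.]]
-150 [[251. 205.]]
t 23.95 pos [ 0.5971 -0.1129  0.1799] psi deg -81.2 q6 0.074 F [-0.2 -1.  -0.3] M [ 0.02  0.02 -0.01] gap 0.9959155763297828 0.0
```

View pics/s3.png

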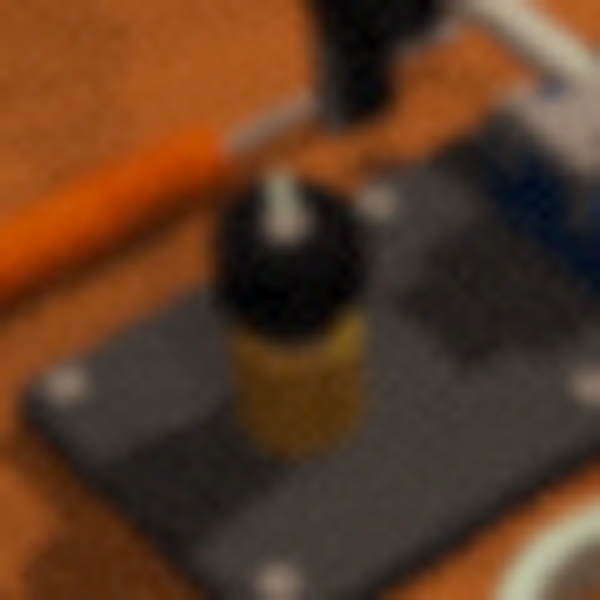

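The pointer runs from (289,225) to (280,180), which is about -190°. That matches the angle turned, so the grip didn't slip, and the knob has sunk as expected. I'll regrip for the last 148°.

step_arm(
  delta_pos=[
    [-0.013, 0.018, 0.6],
    [0, 0, 0.6],
    [0, 0, 0.4],
    [0, 0, 0.27],
    [0, 0, 0.12],
    [0, 0, 0],
    [0, 0, 0],
    [0, 0, 0],
    [0, 0, 0],
    [0, 0, 0],
  ],
  turn=[0, 0, 0, 0, 0, 0, 0, 0, 0, 0],
  claw=[1, 1, 1, 1, 1, 0, 0, 0, 0, 0],
  grip_force=25,
)

```text
time: 25.2
position: [0.5956, -0.1124, 0.0815]
tool_rot: [0.0, 0.76, -0.65, -0.0]
ft_force: [-4.3, 0.5, 6.0]
finger_gap: 0.507
finger_force: 25.6
```

```bash
python3 st.py
```

```text
t 25.2 pos [ 0.5956 -0.1124  0.0815] psi deg -81.1 q6 0.074 F [-4.3  0.5  6. ] M [-0.02  1.12 -0.04] gap 0.5072296111313648 25.593881607055664
```

step_arm(
  delta_pos=[
    [0, 0, 0.0013],
    [0, 0, 0.0013],
    [0, 0, 0.0013],
    [0, 0, 0.0013],
    [0, 0, 0.0013],
    [0, 0, 0.0013],
    [0, 0, 0.0013],
    [0, 0, 0.0013],
    [0, 0, 0.0013],
    [0, 0, 0.0013],
    [0, 0, 0.0013],
    [0, 0, 0.0013],
    [0, 0, 0.0013],
    [0, 0, 0.0013],
    [0, 0, 0.0013],
    [0, 0, 0.0013],
    [0, 0, 0.0013],
    [0, 0, 0.0013],
    [0, 0, 0.0013],
    [0, 0, 0.0013],
  ],
  turn=[1, 1, 1, 1, 1, 1, 1, 1, 1, 1, 1, 1, 1, 1, 1, 1, 1, 1, 1, 1],
  claw=[0, 0, 0, 0, 0, 0, 0, 0, 0, 0, 0, 0, 0, 0, 0, 0, 0, 0, 0, 0],
)

```text
time: 27.7
position: [0.5954, -0.1123, 0.0801]
tool_rot: [-0.001, -0.163, 0.987, 0.0]
ft_force: [-5.0, 0.1, 5.7]
finger_gap: 0.509
finger_force: 25.6
```

step_arm(
  delta_pos=[
    [0, 0, 0.0013],
    [0, 0, 0.0013],
    [0, 0, 0.0013],
    [0, 0, 0.0013],
    [0, 0, 0.0013],
    [0, 0, 0.0013],
    [0, 0, 0.0013],
    [0, 0, 0.0013],
    [0, 0, 0.0013],
    [0, 0, 0.0013],
    [0, 0, 0.0013],
    [0, 0, 0.0013],
    [0, 0, 0.0013],
    [0, 0, 0.0013],
    [0, 0, 0.0013],
    [0, 0, 0.0013],
    [0, 0, 0.0013],
    [0, 0, 0],
    [0, 0, 0],
    [0, 0, 0],
  ],
  turn=[1, 1, 1, 1, 1, 1, 1, 1, 1, 1, 1, 1, 1, 1, 1, 1, 1, 0, 0, 0],
  claw=[0, 0, 0, 0, 0, 0, 0, 0, 0, 0, 0, 0, 0, 0, 0, 0, 0, 0, 0, 0],
)

```text
time: 30.2
position: [0.5954, -0.1121, 0.0789]
tool_rot: [-0.0, 0.416, 0.909, 0.0]
ft_force: [-4.7, 2.1, 5.8]
finger_gap: 0.504
finger_force: 25.6
```

```bash
python3 st.py; python3 - <<'E'
from h import *
for n,(r,c) in {"scene":(150,190)}.items():
    a=robot.camera(n)[r:r+110,c:c+150,::-1]; cv2.imwrite("pics/s4.png",cv2.resize(a,None,fx=5,fy=5,interpolation=cv2.INTER_CUBIC))
E
```

```text
t 30.2 pos [ 0.5954 -0.1121  0.0789] psi deg 130.8 q6 -2.509 F [-4.7  2.1  5.8] M [ 0.54  1.07 -0.05] gap 0.5040132693901638 25.639640986919403
```

View pics/s4.png

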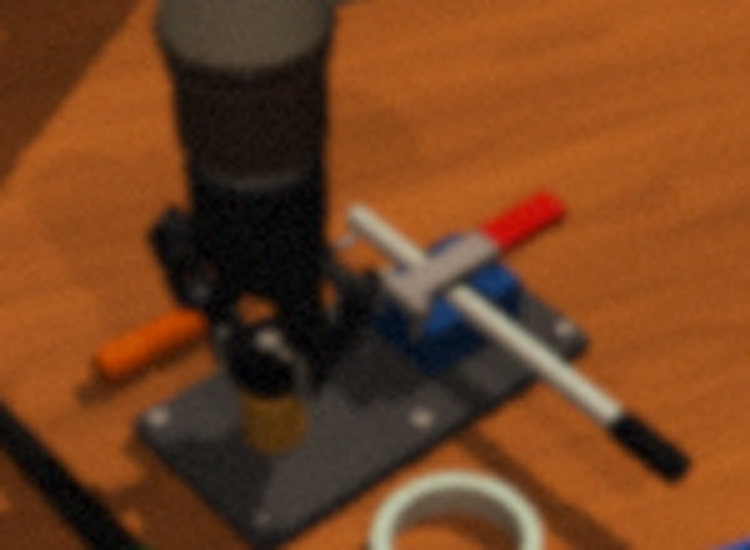

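The knob at (265,360) is gripped and has sunk further. The lever is still shut, with its red handle at (525,220), and the nearby things haven't moved. I'm handing in now.

```bash
python3 -c "
from plant import robot
print(robot.finish_job())"
```

```text
the job is handed in; nothing more can be done
None
```

The job is handed in: lever fully shut, screw dropped into its thread and wound about 368° clockwise (one turn plus about 8° because I only know the drop angle to within about 16°), with one regrip partway, and the knob still gripped and held still at about 30 s.

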